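# Put away the dried sippy-cup parts by kind

### The arm

A 6-joint arm with a two-finger parallel gripper is mounted at the origin on the work surface. World frame = base frame: x ahead of the robot, y to its left, z up, the work surface at z = 0. Lengths are in m, angles in rad, forces in N, time in s.
With the tool pointing down it reaches from about 0.25 to 0.8 m from the base axis. Payload 8.5 kg.
Tool frame: the origin (TCP) lies on the centre line of the jaws, within the pads' length; the fingertips stand 25 mm ahead of it and the grasp point (between the pads) lies 6 mm ahead of it; z points along the fingers, y is the line along which they close (so a half turn about z gives the same grasp; the last joint's range is limited). The gripper opens to 85 mm and grips with 20 to 120 N. Pads are 22 mm wide; open, the fingers measure 114 mm over their backs; the gripper's body (76 mm by 85 mm) begins 54 mm behind the grasp point. The pads swing forward as they close: fully open they stand 13 mm farther back than shut.
Start: joints at [1.326, 0.238, -0.013, 1.319, 0, 1.571], TCP at [0.127, 0.509, 0.256] pointing down, gripper open.
Joint ranges: [-2.66, 2.66], [-1.03, 1.9], [-1.14, 1.46], [-1.82, 2.27], [-1.45, 1.34], [-3.14, 3.14]. Speed limits (rad/s): [2.22, 2.22, 2.79, 3.14, 3.14, 3.14].

### API

Orientations are given as a unit quaternion [w, x, y, z].
In Python, from station import arm gives the robot as it stands. The module is installed in compiled form; this text tells all that it offers.
- The arm moves only by the tool carry_out, never from a script. Its argument "motion" is a list of rows, each a list of 7 numbers: the shift along the tool's x, y, z each as a share of 0.1 m, from -1 to 1, then the turn, a rotation vector about the tool's x, y, z each as a share of 60 degrees, from -1 to 1, then the opening, from 0 (shut) to 1 (fully open). In form: [[x, y, z, ax, ay, az, jaw], ...]. A call has 1 to 12 rows; each row shifts and turns the commanded pose from where the row before left it, along the tool's axes as they then stand; what a row does not reach is not made up. A row lasts 1/10 s, in which the tool goes at most 50 mm and 8.59 degrees, less where a joint would pass 70% of its speed; a pose out of reach is approached as far as the arm can. A call with a number of a shift or a turn outside -1 to 1 is refused whole. A call with a gripper value outside its range is refused whole. The fingers move at their own pace and stop on an object; "newtons" is the grip in N (left out, the last holds). Time passes only in rows, so rows that do not move let the fingers close. It gives the time, the measured TCP pose, the force, the opening and the grip force at its end, in the units of the state.
- arm.sense(): the state, without advancing time (a new reading comes with each control period).
- arm.snapshot(name): name is "side" or "top"; returns a dict with "image" (400x640x3 uint8, blue, green, red), "camera_matrix" (3x3 intrinsics, pixels), "origin" and "rotation" of the camera in the world. Camera axes: x right, y up, looking along -z (the intrinsics and any distortion apply to the point x, -y, -z); pixel columns grow to the right and rows downward; lengths in m; the calibration is good to about 2 mm. A picture is of the moment at which its call begins. There is no depth.
- arm.finish_job(): hands the job in; it is judged then, once.
The state is a dict: "time": time; "qpos": joint angles; "joint_velocities": joint speeds; "effort": joint torques, N m; "tool_pos": TCP position; "tcp_rot": TCP orientation; "force": force on the tool from outside, world axes, zero at the start; "ft_torque": the same for the moment, N m; "opening": opening from 0.0 (shut) to 1.0 (fully open); "gripper_force": force on a finger pad.
Only numpy, scipy, OpenCV 4.12 (cv2) and the standard library are available. Lean on these libraries where they do the work, as an engineer would, in place of code of your own. Each camera call takes 0.05 s, during which the arm holds its last target. There are 200 camera calls.

### The job

The washing-up has dried, so sort it away by kind: stand the two cup bodies upright in the round wells of the cup stand, one to a well; lay the two spouted lids flat, spout up, in the lid tray, one on each side of its ridge; and lay the tea strainer, bowl down, lengthwise in the long tray, flat on its floor. Leave the spice jar and the egg cup standing where they are, and let go of everything.

Things in the scene. Friction and masses are not known exactly. Their poses are not given: they have to be found in the camera images.
- cup_navy: toddler's cup body, open at the top, plain navy plastic, slightly conical: 54 mm across at the foot, 61 mm at the rim, 68 mm tall, wall 3 mm, about 60 g. Origin: centre of the underside, z up along the cup's axis. Stands upright at the start. The two cup bodies are interchangeable.
- cup_yellow: toddler's cup body, open at the top, plain yellow plastic, slightly conical: 54 mm across at the foot, 61 mm at the rim, 68 mm tall, wall 3 mm, about 60 g. Origin: centre of the underside, z up along the cup's axis. Stands upright at the start. The two cup bodies are interchangeable.
- lid_flat: sippy-cup lid of white plastic lying flat, spout up: a disc 58 mm across and 12 mm thick, with a flat, wide spout 12 mm thick (lid's x) and 26 mm wide (lid's y) rising from the disc's top (12 mm) to 36 mm above the underside; the spout's centre is 12 mm from the disc's centre towards the lid's own +x. About 40 g. Origin: centre of the disc's underside, z up. The two lids are interchangeable.
- lid_round: sippy-cup lid of white plastic lying flat, spout up: a disc 58 mm across and 12 mm thick, with a round spout 16 mm in diameter rising from the disc's top (12 mm) to 36 mm above the underside; the spout's centre is 12 mm from the disc's centre towards the lid's own +x. About 40 g. Origin: centre of the disc's underside, z up. The two lids are interchangeable.
- strainer: steel tea strainer, 119 mm long, 60 g, level on its bowl and a foot at the handle end. Origin: mid-length, height of underside, near the balance point; x runs from bowl to handle end, z up. Bowl 46 mm across, 33 mm tall, centre at x = -37 mm. Handle: bar 10 mm wide (y), 7 mm thick, from bowl to x = +60 mm, top 34 mm up, free below up to the foot (20 mm wide, x = 56 mm).
- cup_stand: grey plastic cup stand, fixed: base plate 88 x 170 mm (x, y), 6 mm thick, with two round wells, centres at y = +42.5 and -42.5 mm. Each well is a ring 76 mm across inside, 3 mm thick, rim 22 mm above the table; its floor is the plate top, 6 mm above the table. Origin: centre of the plate underside, z up.
- lid_tray: light bamboo lid tray, fixed: shallow open tray 84 x 168 mm outside (x, y), 14 mm tall, walls and floor about 4 mm, parted into two equal bays by a ridge of the same height across its middle; bay centres at y = +41 and -41 mm, each about 76 x 78 mm inside. Origin: centre of the underside, z up.
- strainer_tray: white plastic long tray, fixed, undivided: 72 x 158 mm outside (x, y; long side along y), 14 mm tall, walls about 4 mm, floor about 4 mm thick, inside about 64 x 150 mm. Origin: centre of the underside, z up.
- spice_jar: bystander: small amber glass spice jar with a steel cap, 37 mm across, 45 mm tall, about 90 g, loose. Origin: centre of the underside. Stays where it is.
- egg_cup: bystander: small white ceramic egg cup on a foot, 40 mm across, 44 mm tall, about 80 g, loose. Origin: centre of the underside. Stays where it is.
There are look-alikes about, which are no part of the job. Of the things that look like the cup_yellow, take the one that is farthest from the robot's base at the start.

How it is judged:
At the end, for the whole second after the job is handed in: Cups upright on well floors, one per well (14 mm); lids flat, spout up, on bay floors, one per bay (12 mm); strainer level on the long tray floor, centred (13 mm across, 18 mm along), within 0.3 rad; tilts under 0.1 rad, all at rest; jar and egg cup upright, within 30 mm of their start (x of cup_navy in the frame of cup_stand between -0.014 and 0.014 m and (y of cup_navy in the frame of cup_stand between 0.0285 and 0.0565 m or y of cup_navy in the frame of cup_stand between -0.0565 and -0.0285 m) and z of cup_navy in the frame of cup_stand between 0.003 and 0.009 m and angle between each of cup_navy, cup_yellow, lid_flat, lid_round, strainer's own z axis and vertical below 0.1 rad and linear speed of each of cup_navy, cup_yellow, lid_flat, lid_round, strainer below 0.02 m/s and angular speed of each of cup_navy, cup_yellow, lid_flat, lid_round, strainer below 0.2 rad/s and x of cup_yellow in the frame of cup_stand between -0.014 and 0.014 m and (y of cup_yellow in the frame of cup_stand between 0.0285 and 0.0565 m or y of cup_yellow in the frame of cup_stand between -0.0565 and -0.0285 m) and z of cup_yellow in the frame of cup_stand between 0.003 and 0.009 m and x of lid_flat in the frame of lid_tray between -0.012 and 0.012 m and (y of lid_flat in the frame of lid_tray between 0.029 and 0.053 m or y of lid_flat in the frame of lid_tray between -0.053 and -0.029 m) and z of lid_flat in the frame of lid_tray between 0.001 and 0.007 m and x of lid_round in the frame of lid_tray between -0.012 and 0.012 m and (y of lid_round in the frame of lid_tray between 0.029 and 0.053 m or y of lid_round in the frame of lid_tray between -0.053 and -0.029 m) and z of lid_round in the frame of lid_tray between 0.001 and 0.007 m and x of strainer in the frame of strainer_tray between -0.013 and 0.013 m and y of strainer in the frame of strainer_tray between -0.018 and 0.018 m and z of strainer in the frame of strainer_tray between 0.001 and 0.007 m and angle between the x axis of strainer and the y axis of strainer_tray, either way round below 0.3 rad and horizontal distance between cup_navy and cup_yellow above 0.055 m and horizontal distance between lid_flat and lid_round above 0.055 m and distance of each of spice_jar, egg_cup from where it was at the start of the episode below 0.03 m and angle between each of spice_jar, egg_cup's own z axis and vertical below 0.2 rad); the robot touches nothing.
It fails at once if the spice jar or the egg cup is pushed more than 30 mm or tipped (distance of any of spice_jar, egg_cup from where it was at the start of the episode above 0.03 m or angle between any of spice_jar, egg_cup's own z axis and vertical above 0.4 rad).
It also fails if it takes over 125 s, if anything falls off the work surface, if the arm or the gripper's body presses on something with over 40 N, if the wrist force passes 120 N, or if a joint passes its speed limit or range.

## Working session

There is one attempt and no reset: what is moved stays moved. The work goes in short steps, Python scripts to look and compute and a tool call to move; the robot and the scene stay as the last step left them, time stands still between calls to the robot, and variables do not carry over. Pictures are saved under pics/ and viewed, at most 16 in all, crops included, and the job is handed in when it is done.

Besides the shell and the picture viewer there is one more tool, called after "Request:" as name(argument=value, ...), one argument or row to a line, values as JSON. carry_out: Moves the arm, as the interface text tells. Shift numbers are shares of 0.1 m and turn numbers shares of 60 degrees, none past 1 either way. Its arguments: {"type":"object","properties":{"motion":{"type":"array"},"newtons":{"type":"number"}},"required":["motion"]}

```bash
mkdir -p pics
cat > h.py <<'E'
import numpy as np, cv2
from station import arm
def snap(n,f=None):
    s=arm.snapshot(n)
    if f: cv2.imwrite('pics/'+f,s['image'])
    return s
def ray(s,u,v,z):
    K=np.array(s['camera_matrix']);R=np.array(s['rotation']);o=np.array(s['origin'])
    d=np.linalg.inv(K)@[u,v,1]; d=R@[d[0],-d[1],-d[2]]
    return o+d*(z-o[2])/d[2]
def proj(s,p):
    K=np.array(s['camera_matrix']);R=np.array(s['rotation']);o=np.array(s['origin'])
    c=R.T@(np.array(p)-o); q=K@[c[0],-c[1],-c[2]]
    return q[:2]/q[2]
E
python3 - <<'E'
from h import *
for n in('top','side'):
    s=snap(n,n+'0.png'); print(n,s['camera_matrix'],s['origin'],s['rotation'],s.keys())
print(arm.sense())
E
```

```text
top [[362.39852255   0.         318.53199654]
 [  0.         362.39852255 202.41697948]
 [  0.           0.           1.        ]] [ 0.43585554 -0.00716675  1.04251016] [-0.69784799 -0.03401115  0.03119573  0.71475748] dict_keys(['image', 'camera_matrix', 'origin', 'rotation'])
side [[376.52998656   0.         315.60289777]
 [  0.         376.52998656 198.72085284]
 [  0.           0.           1.        ]] [ 0.06945428 -0.63797986  0.54824588] [ 0.84595693  0.45173572 -0.14474374 -0.24360001] dict_keys(['image', 'camera_matrix', 'origin', 'rotation'])
{'time': 0.1, 'qpos': array([ 1.32600238e+00,  2.38718253e-01, -1.41580790e-02,  1.31921370e+00,
       -2.56143222e-05,  1.57078558e+00]), 'joint_velocities': array([ 0.00178349,  0.00038504,  0.00379785, -0.00035931,  0.00083182,
       -0.00161411]), 'effort': array([ 5.58149732e-04, -5.39721322e+01,  3.46997881e+01,  1.33930397e-02,
       -3.41291786e-05, -5.65102781e-06]), 'tool_pos': array([0.12716127, 0.50901492, 0.25574785]), 'tcp_rot': array([-6.62673857e-05,  1.22086229e-01,  9.92519287e-01, -6.43576741e-04]), 'force': array([-0.0237759 , -0.29838209,  0.18444733]), 'ft_torque': array([-0.03060916,  0.01052011,  0.01818237]), 'gripper_force': 0.0, 'opening': 1.0009706043707103}
```

View pics/top0.png

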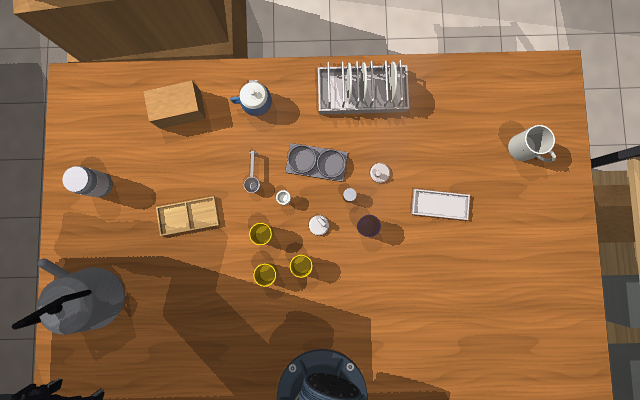

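View pics/side0.png

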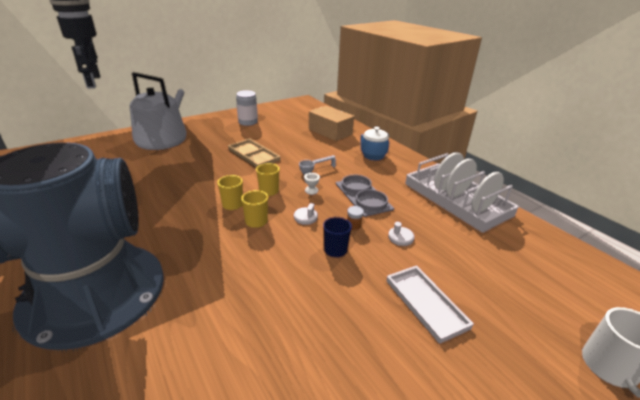

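```bash
sed -i "s/np.array(s\['rotation'\])/Rot.from_quat(np.roll(s['rotation'],-1)).as_matrix()/; 1a from scipy.spatial.transform import Rotation as Rot" h.py
cat > m.py <<'E'
from h import *
s=snap('top'); im=s['image']; hsv=cv2.cvtColor(im,cv2.COLOR_BGR2HSV)
cv2.imwrite('pics/crop.png',cv2.resize(im[130:300,145:485],(800,400),interpolation=cv2.INTER_CUBIC))
def blobs(name,lo,hi,z,amin=60,roi=(145,135,485,300)):
    m=cv2.inRange(hsv,lo,hi); k=np.zeros_like(m);x0,y0,x1,y1=roi;k[y0:y1,x0:x1]=m[y0:y1,x0:x1]
    k=cv2.morphologyEx(k,cv2.MORPH_CLOSE,np.ones((3,3)))
    for c in cv2.findContours(k,cv2.RETR_EXTERNAL,cv2.CHAIN_APPROX_NONE)[0]:
        if cv2.contourArea(c)<amin: continue
        h=cv2.convexHull(c)[:,0].astype(float); P=np.array([ray(s,u,v,z)[:2] for u,v in h]).astype(np.float32)
        (cx,cy),(w,l),a=cv2.minAreaRect(P); cc,r=cv2.minEnclosingCircle(P)
        px=h.mean(0); print(name,'px',px.round(),'rect',round(cx,3),round(cy,3),round(w,3),round(l,3),round(a,1),'circ',np.round(cc,3),round(r,3))
blobs('yellow',(22,150,60),(35,255,255),.068)
blobs('navy',(110,80,10),(135,255,120),.068)
blobs('white',(0,0,170),(179,50,255),.012)
blobs('grey',(100,8,40),(140,80,150),.02)
blobs('bamboo',(10,60,190),(28,150,255),.014,200)
E
python3 m.py
```

```text
yellow px [265. 274.] rect 0.338 0.143 0.061 0.061 74.8 circ [0.34  0.142] 0.033
yellow px [301. 266.] rect 0.358 0.048 0.056 0.058 88.8 circ [0.359 0.047] 0.03
yellow px [260. 233.] rect 0.446 0.153 0.062 0.056 88.6 circ [0.446 0.153] 0.032
white px [317. 224.] rect 0.468 0.0 0.048 0.054 88.6 circ [ 0.468 -0.002] 0.028
white px [282. 196.] rect 0.549 0.098 0.039 0.037 25.4 circ [0.549 0.098] 0.021
white px [440. 204.] rect 0.518 -0.352 0.159 0.072 82.5 circ [ 0.519 -0.352] 0.086
white px [349. 194.] rect 0.552 -0.093 0.033 0.035 25.2 circ [ 0.553 -0.093] 0.018
white px [379. 171.] rect 0.613 -0.182 0.053 0.054 43.6 circ [ 0.614 -0.182] 0.028
grey px [321. 172.] rect 0.625 -0.004 0.149 0.042 80.4 circ [ 0.625 -0.004] 0.076
grey px [316. 153.] rect 0.669 -0.004 0.166 0.049 82.8 circ [ 0.665 -0.003] 0.084
bamboo px [187. 212.] rect 0.503 0.373 0.083 0.168 9.3 circ [0.503 0.372] 0.092
```

View pics/crop.png

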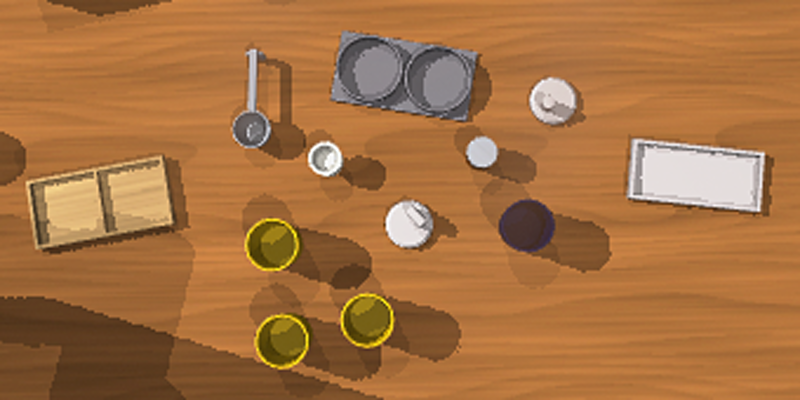

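```bash
cat > m2.py <<'E'
from h import *
s=snap('top'); im=s['image']; 
a=[cv2.resize(im[v-20:v+20,u-20:u+20],(390,390),interpolation=cv2.INTER_CUBIC) for u,v in((319,225),(380,173))]
t=snap('side')['image']
b=[cv2.resize(t[v-20:v+20,u-39:u+39],(390,200),interpolation=cv2.INTER_CUBIC) for u,v in((306,213),(401,234))]
cv2.imwrite('pics/lids.png',np.vstack([np.hstack(a),np.hstack(b)]))
def c2p(x,y): return 145+(x+.5)/2.353-.5,130+(y+.5)/2.353-.5
for n,x,y,z in [('navy',527,225,.068),('bowl',251,129,.033),('hend',253,50,.034),('ringL',370,69,.022),('ringR',440,80,.022),('plate',343,30,.006),('plate',478,52,.006),('plate',468,120,.006),('plate',332,102,.006),('lidflat',409,225,.012),('lidround',553,101,.012)]:
    print(n,ray(s,*c2p(x,y),z).round(4))
hsv=cv2.cvtColor(im,cv2.COLOR_BGR2HSV)
k=cv2.inRange(im,(35,0,0),(255,60,75)); k[:200]=0;k[260:]=0;k[:,:340]=0;k[:,400:]=0
c=max(cv2.findContours(k,0,1)[0],key=cv2.contourArea); (u,v),r=cv2.minEnclosingCircle(c); print('navy',u,v,r,ray(s,u,v,.068))
for u,v in((319,225),(380,173)):
    k=cv2.inRange(hsv,(0,0,90),(179,70,255)); q=np.zeros_like(k); q[v-16:v+16,u-16:u+16]=k[v-16:v+16,u-16:u+16]
    c=max(cv2.findContours(q,0,1)[0],key=cv2.contourArea); (a,b),r=cv2.minEnclosingCircle(c); print('lid',a,b,r,ray(s,a,b,.012))
E
python3 m2.py
```

```text
navy [ 0.4611 -0.1374  0.068 ]
bowl [0.5844 0.1834 0.033 ]
hend [0.6802 0.1801 0.034 ]
ringL [0.656  0.0402 0.022 ]
ringR [ 0.6404 -0.0445  0.022 ]
plate [0.7094 0.0735 0.006 ]
plate [ 0.6775 -0.093   0.006 ]
plate [ 0.593 -0.078  0.006]
plate [0.6194 0.0885 0.006 ]
lidflat [ 0.4659 -0.0026  0.012 ]
lidround [ 0.6129 -0.1821  0.012 ]
navy 368.5 226.0 11.543496131896973 [ 0.45929545 -0.13685109  0.068     ]
lid 318.5 224.65383911132812 10.041585922241211 [ 0.46783887 -0.00259796  0.012     ]
lid 379.5301818847656 172.55172729492188 9.865975379943848 [ 0.61320352 -0.18156811  0.012     ]
```

View pics/lids.png

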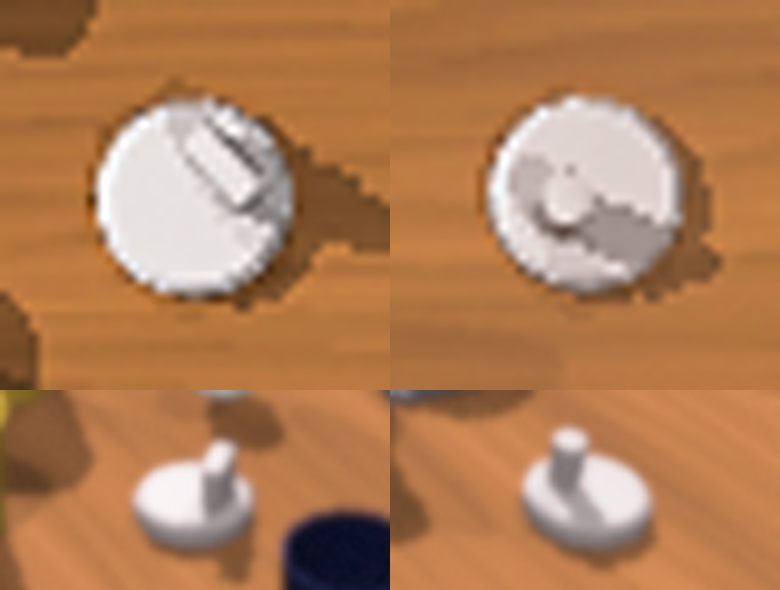

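```bash
cat > plan.py <<'E'
import sys
from h import *
def plan(*a):
    s=arm.sense(); w=s['tcp_rot']; R=Rot.from_quat(np.roll(w,-1)).as_matrix(); p=s['tool_pos']
    psi=np.degrees(np.arctan2(R[1,1],R[0,1]))
    print('t',round(s['time'],2),'tcp',p.round(4),'psi',round(psi,1),'tilt',R[2].round(3),'q',s['qpos'].round(2),'open',round(s['opening'],3),'F',s['force'].round(1),'grip',round(s['gripper_force'],1))
    for i in range(0,len(a),4):
        x,y,z,t=a[i:i+4]
        d=(t-psi+180)%360-180; r=np.radians(t); ty=np.array([np.cos(r),np.sin(r),0]); tx=np.array([np.sin(-r)*-1*-1,np.cos(r),0]); tx=np.cross(ty,[0,0,-1])
        e=np.array([x,y,z])-p; print('turn deg',round(d,1),'az total',round(-d/60,3),'shift after turn x,y,z',(np.array([e@tx,e@ty,-e[2]])*10).round(3))
        p=np.array([x,y,z]);psi=t
if __name__=='__main__': plan(*map(float,sys.argv[1:]))
E
python3 plan.py .446 .153 .13 76 .446 .153 .055 76
python3 - <<'E'
from h import *
s=snap('top')
print(ray(s,299+222/9.75-.4,205+168/9.75-.4,.036),ray(s,360+180/9.75-.4,153+195/9.75-.4,.036))
E
```

```text
t 0.25 tcp [0.1272 0.5092 0.256 ] psi 76.0 tilt [-0.    -0.001 -1.   ] q [ 1.33  0.24 -0.01  1.32 -0.    1.57] open 1.001 F [-0.1 -0.  -0.6] grip 0.0
turn deg 0.0 az total -0.0 shift after turn x,y,z [-3.955 -2.684  1.26 ]
turn deg 0.0 az total -0.0 shift after turn x,y,z [0.   0.   0.75]
[ 0.47472592 -0.01085081  0.036     ] [ 0.60903745 -0.17338147  0.036     ]
```

Request:
carry_out(
  motion=[
    [-0.36, -0.244, 0.08, 0, 0, 0, 1],
    [-0.36, -0.244, 0.08, 0, 0, 0, 1],
    [-0.36, -0.244, 0.08, 0, 0, 0, 1],
    [-0.36, -0.244, 0.08, 0, 0, 0, 1],
    [-0.36, -0.244, 0.08, 0, 0, 0, 1],
    [-0.36, -0.244, 0.08, 0, 0, 0, 1],
    [-0.36, -0.244, 0.08, 0, 0, 0, 1],
    [-0.36, -0.244, 0.1, 0, 0, 0, 1],
    [-0.36, -0.244, 0.2, 0, 0, 0, 1],
    [-0.36, -0.244, 0.2, 0, 0, 0, 1],
    [-0.355, -0.244, 0.2, 0, 0, 0, 1],
    [0, 0, 0, 0, 0, 0, 1],
  ],
  newtons=30,
)

```text
time: 1.5
tool_pos: [0.4475, 0.1494, 0.1281]
tcp_rot: [-0.001, 0.125, 0.992, -0.001]
force: [-0.3, -0.5, 0.4]
opening: 0.995
gripper_force: 0.0
```

```bash
python3 plan.py .446 .153 .055 76 .656 .040 .15 -10
```

```text
t 1.5 tcp [0.4475 0.1494 0.1281] psi 75.7 tilt [ 0.001 -0.002 -1.   ] q [ 0.32  0.23 -0.37  0.97 -0.    0.57] open 0.995 F [-0.3 -0.5  0.4] grip 0.0
turn deg 0.3 az total -0.005 shift after turn x,y,z [0.023 0.031 0.731]
turn deg -86.0 az total 1.433 shift after turn x,y,z [-0.748  2.264 -0.95 ]
```

Request:
carry_out(
  motion=[
    [0.01, 0.01, 0.25, 0, 0, 0, 1],
    [0, 0, 0.25, 0, 0, 0, 1],
    [0, 0, 0.23, 0, 0, 0, 1],
    [0, 0, 0, 0, 0, 0, 1],
    [0, 0, 0, 0, 0, 0, 0.5],
    [0, 0, 0, 0, 0, 0, 0.5],
    [0, 0, 0, 0, 0, 0, 0.5],
    [0, 0, 0, 0, 0, 0, 0.5],
  ],
  newtons=30,
)

```text
time: 2.3
tool_pos: [0.4459, 0.1547, 0.0587]
tcp_rot: [0.001, 0.122, 0.993, 0.001]
force: [-2.1, -0.0, 6.3]
opening: 0.685
gripper_force: 32.2
```

```bash
python3 plan.py .446 .153 .16 76 .656 .040 .16 -10
```

```text
t 2.3 tcp [0.4459 0.1547 0.0587] psi 76.0 tilt [-0.002  0.001 -1.   ] q [ 0.33  0.31 -0.48  0.79  0.    0.58] open 0.685 F [-2.1 -0.   6.3] grip 32.2
turn deg 0.0 az total -0.0 shift after turn x,y,z [-0.005 -0.016 -1.013]
turn deg -86.0 az total 1.433 shift after turn x,y,z [-0.748  2.264 -0.   ]
```

Request:
carry_out(
  motion=[
    [0, 0, -0.1, 0, 0, 0, 0.5],
    [0, 0, -0.3, 0, 0, 0.12, 0.5],
    [0, 0, -0.3, 0, 0, 0.13, 0.5],
    [0, 0, -0.3, 0, 0, 0.13, 0.5],
    [0, 0, 0, 0, 0, 0.13, 0.5],
    [0, 0, 0, 0, 0, 0.13, 0.5],
    [0, 0, 0, 0, 0, 0.13, 0.5],
    [0, 0, 0, 0, 0, 0.13, 0.5],
    [0, 0, 0, 0, 0, 0.13, 0.5],
    [0, 0, 0, 0, 0, 0.13, 0.5],
    [0, 0, 0, 0, 0, 0.13, 0.5],
    [0, 0, 0, 0, 0, 0.143, 0.5],
  ],
)

```text
time: 3.5
tool_pos: [0.4452, 0.1543, 0.1583]
tcp_rot: [0.0, 0.768, 0.641, 0.0]
force: [0.4, 0.1, -0.7]
opening: 0.684
gripper_force: 32.7
```

```bash
python3 plan.py .656 .040 .15 -10 .656 .040 .065 -10
```

```text
t 3.5 tcp [0.4452 0.1543 0.1583] psi -10.3 tilt [ 0.     0.001 -1.   ] q [ 0.33  0.2  -0.32  1.05 -0.    2.08] open 0.684 F [ 0.4  0.1 -0.7] grip 32.7
turn deg 0.3 az total -0.006 shift after turn x,y,z [-0.759  2.274  0.083]
turn deg 0.0 az total -0.0 shift after turn x,y,z [0.   0.   0.85]
```

Request:
carry_out(
  motion=[
    [-0.11, 0.325, 0, 0, 0, 0, 0.5],
    [-0.11, 0.325, 0, 0, 0, 0, 0.5],
    [-0.11, 0.325, 0, 0, 0, 0, 0.5],
    [-0.11, 0.325, 0, 0, 0, 0, 0.5],
    [-0.11, 0.325, 0, 0, 0, 0, 0.5],
    [-0.11, 0.325, 0, 0, 0, 0, 0.5],
    [-0.1, 0.325, 0.08, 0, 0, 0, 0.5],
    [0, 0, 0.2, 0, 0, 0, 0.5],
    [0, 0, 0, 0, 0, 0, 0.5],
    [0, 0, 0, 0, 0, 0, 0.5],
  ],
)

```text
time: 4.5
tool_pos: [0.6553, 0.04, 0.1298]
tcp_rot: [-0.0, 0.766, 0.643, -0.0]
force: [-0.2, -0.6, -0.6]
opening: 0.686
gripper_force: 32.8
```

```bash
python3 plan.py .656 .040 .066 -10
python3 - <<'E'
from h import *
s=snap('top'); im=s['image']
cv2.imwrite('pics/p1.png',cv2.resize(im[130:210,260:380],(720,480),interpolation=cv2.INTER_CUBIC))
E
```

```text
t 4.5 tcp [0.6553 0.04   0.1298] psi -10.0 tilt [-0.    -0.001 -1.   ] q [ 0.06  0.52  0.1   1.15 -0.    1.81] open 0.686 F [-0.2 -0.6 -0.6] grip 32.8
turn deg 0.0 az total -0.0 shift after turn x,y,z [0.001 0.007 0.638]
```

View pics/p1.png

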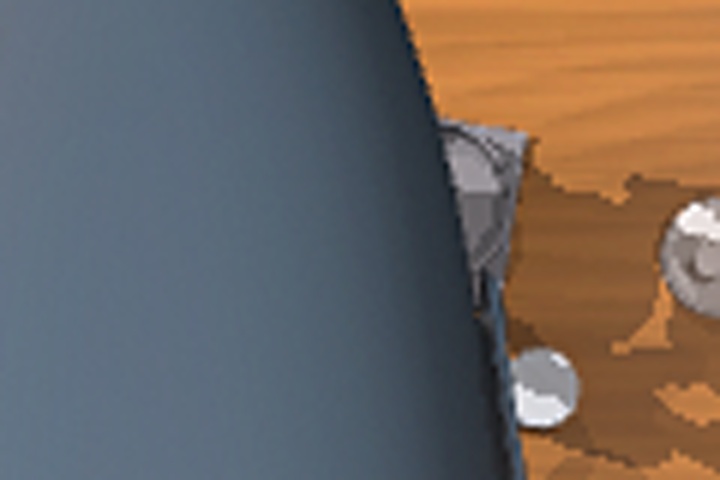

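The arm hides the stand in this view. The well leaves 11 mm of clearance all round, so I'll lower the cup.

Request:
carry_out(
  motion=[
    [0, 0, 0.25, 0, 0, 0, 0.5],
    [0, 0, 0.25, 0, 0, 0, 0.5],
    [0, 0, 0.1, 0, 0, 0, 0.5],
    [0, 0, 0.02, 0, 0, 0, 0.5],
    [0, 0, 0, 0, 0, 0, 0.5],
    [0, 0, 0, 0, 0, 0, 0.5],
  ],
)

```text
time: 5.15
tool_pos: [0.6567, 0.04, 0.0688]
tcp_rot: [0.001, 0.766, 0.643, 0.001]
force: [-0.5, -1.0, -1.7]
opening: 0.686
gripper_force: 32.8
```

```bash
python3 plan.py .656 .040 .066 -10
python3 - <<'E'
from h import *
s=snap('side'); im=s['image']
cv2.imwrite('pics/p2.png',cv2.resize(im[130:230,290:440],(750,500),interpolation=cv2.INTER_CUBIC))
E
```

```text
t 5.15 tcp [0.6567 0.04   0.0688] psi -10.0 tilt [ 0.     0.002 -1.   ] q [ 0.06  0.57  0.01  1.01 -0.    1.81] open 0.686 F [-0.5 -1.  -1.7] grip 32.8
turn deg -0.0 az total 0.0 shift after turn x,y,z [-0.002 -0.007  0.028]
```

View pics/p2.png

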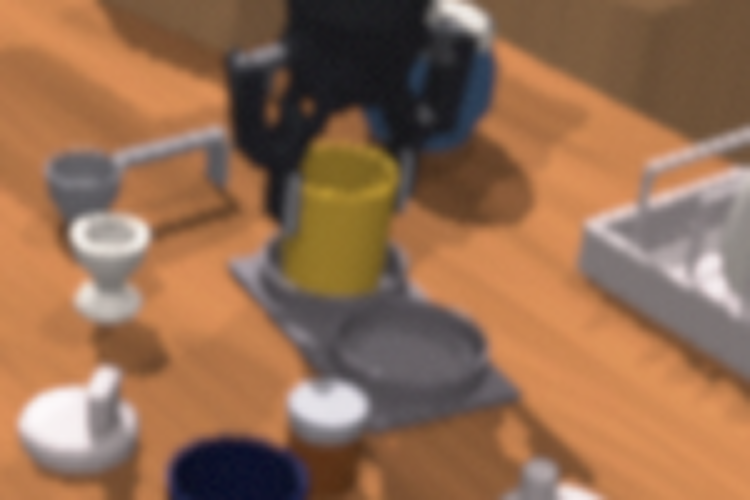

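Request:
carry_out(
  motion=[
    [0, 0, 0.04, 0, 0, 0, 0.5],
    [0, 0, 0, 0, 0, 0, 0.5],
    [0, 0, 0, 0, 0, 0, 1],
    [0, 0, 0, 0, 0, 0, 1],
    [0, 0, 0, 0, 0, 0, 1],
    [0, 0, -0.2, 0, 0, 0, 1],
    [0, 0, -0.35, 0, 0, 0, 1],
    [0, 0, -0.35, 0, 0, 0, 1],
    [0, 0, 0, 0, 0, 0, 1],
  ],
)

```text
time: 6.1
tool_pos: [0.6584, 0.04, 0.1583]
tcp_rot: [0.002, 0.766, 0.643, 0.003]
force: [0.2, 0.3, 0.2]
opening: 1.0
gripper_force: 0.0
```

```bash
python3 plan.py .460 -.137 .15 -10 .460 -.137 .057 -10
```

```text
t 6.1 tcp [0.6584 0.04   0.1583] psi -10.0 tilt [ 0.002  0.007 -1.   ] q [ 0.06  0.51  0.14  1.2  -0.    1.81] open 1.0 F [0.2 0.3 0.2] grip 0.0
turn deg 0.0 az total -0.0 shift after turn x,y,z [-2.087 -1.646  0.083]
turn deg 0.0 az total -0.0 shift after turn x,y,z [0.   0.   0.93]
```

Request:
carry_out(
  motion=[
    [-0.298, -0.233, 0, 0, 0, 0, 1],
    [-0.298, -0.233, 0, 0, 0, 0, 1],
    [-0.298, -0.233, 0, 0, 0, 0, 1],
    [-0.298, -0.233, 0, 0, 0, 0, 1],
    [-0.298, -0.233, 0, 0, 0, 0, 1],
    [-0.298, -0.233, 0.05, 0, 0, 0, 1],
    [-0.298, -0.233, 0.1, 0, 0, 0, 1],
    [0, 0, 0, 0, 0, 0, 1],
    [0, 0, 0, 0, 0, 0, 1],
  ],
)

```text
time: 7.0
tool_pos: [0.4586, -0.1377, 0.1382]
tcp_rot: [-0.0, 0.767, 0.642, -0.0]
force: [0.7, -0.1, -0.1]
opening: 1.001
gripper_force: 0.0
```

```bash
python3 plan.py .460 -.137 .057 -10
python3 - <<'E'
from h import *
s=snap('top'); im=s['image']
cv2.imwrite('pics/p3.png',cv2.resize(im[130:210,260:380],(720,480),interpolation=cv2.INTER_CUBIC))
m=cv2.inRange(cv2.cvtColor(im,cv2.COLOR_BGR2HSV),(22,150,60),(35,255,255)); m[200:]=0
c=max(cv2.findContours(m,0,1)[0],key=cv2.contourArea);(u,v),r=cv2.minEnclosingCircle(c);print(u,v,r,ray(s,u,v,.074))
E
```

```text
t 7.0 tcp [ 0.4586 -0.1377  0.1382] psi -10.1 tilt [ 0. -0. -1.] q [-0.29  0.23 -0.34  1.    0.    1.46] open 1.001 F [ 0.7 -0.1 -0.1] grip 0.0
turn deg 0.1 az total -0.002 shift after turn x,y,z [0.009 0.013 0.812]
301.4942626953125 156.4512939453125 12.069194793701172 [0.65197369 0.03892592 0.074     ]
```

Request:
carry_out(
  motion=[
    [0.01, 0.01, 0.27, 0, 0, 0, 1],
    [0, 0, 0.27, 0, 0, 0, 1],
    [0, 0, 0.27, 0, 0, 0, 1],
    [0, 0, 0, 0, 0, 0, 1],
    [0, 0, 0, 0, 0, 0, 0.5],
    [0, 0, 0, 0, 0, 0, 0.5],
    [0, 0, 0, 0, 0, 0, 0.5],
    [0, 0, 0, 0, 0, 0, 0.5],
    [0, 0, -0.2, 0, 0, 0, 0.5],
    [0, 0, -0.35, 0, 0, 0, 0.5],
    [0, 0, -0.35, 0, 0, 0, 0.5],
    [0, 0, 0, 0, 0, 0, 0.5],
  ],
)

```text
time: 8.25
tool_pos: [0.4629, -0.1372, 0.1522]
tcp_rot: [0.003, 0.766, 0.643, 0.002]
force: [0.5, -0.8, -1.0]
opening: 0.702
gripper_force: 32.9
```

```bash
python3 plan.py .641 -.0445 .145 -10 .641 -.0445 .065 -10
```

```text
t 8.25 tcp [ 0.4629 -0.1372  0.1522] psi -10.0 tilt [-0.001  0.008 -1.   ] q [-0.29  0.22 -0.31  1.03 -0.    1.46] open 0.702 F [ 0.5 -0.8 -1. ] grip 32.9
turn deg 0.0 az total -0.0 shift after turn x,y,z [1.222 1.593 0.072]
turn deg 0.0 az total -0.0 shift after turn x,y,z [0.  0.  0.8]
```

Request:
carry_out(
  motion=[
    [0.244, 0.318, 0, 0, 0, 0, 0.5],
    [0.244, 0.318, 0, 0, 0, 0, 0.5],
    [0.244, 0.318, 0, 0, 0, 0, 0.5],
    [0.244, 0.318, 0, 0, 0, 0, 0.5],
    [0.244, 0.318, 0, 0, 0, 0, 0.5],
    [0, 0, 0.25, 0, 0, 0, 0.5],
    [0, 0, 0.25, 0, 0, 0, 0.5],
    [0, 0, 0.25, 0, 0, 0, 0.5],
    [0, 0, 0, 0, 0, 0, 0.5],
    [0, 0, 0, 0, 0, 0, 0.5],
  ],
)

```text
time: 9.25
tool_pos: [0.6379, -0.0439, 0.0725]
tcp_rot: [-0.0, 0.766, 0.643, -0.0]
force: [0.3, 0.1, -1.1]
opening: 0.701
gripper_force: 33.0
```

```bash
python3 plan.py .641 -.0445 .065 -10
python3 - <<'E'
from h import *
s=snap('side'); im=s['image']
cv2.imwrite('pics/p4.png',cv2.resize(im[130:230,290:440],(750,500),interpolation=cv2.INTER_CUBIC))
E
```

```text
t 9.25 tcp [ 0.6379 -0.0439  0.0725] psi -10.0 tilt [-0.    -0.001 -1.   ] q [-0.07  0.54 -0.03  1.   -0.    1.68] open 0.701 F [ 0.3  0.1 -1.1] grip 33.0
turn deg 0.0 az total -0.0 shift after turn x,y,z [-0.001  0.031  0.075]
```

View pics/p4.png

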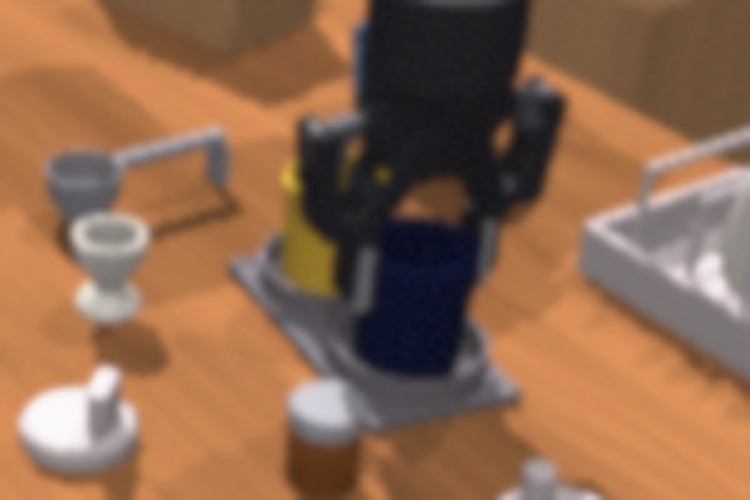

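The navy cup hangs upright inside the right ring. I'll lower it the last bit and release.

Request:
carry_out(
  motion=[
    [0, 0.02, 0.04, 0, 0, 0, 0.5],
    [0, 0, 0.03, 0, 0, 0, 0.5],
    [0, 0, 0.02, 0, 0, 0, 0.5],
    [0, 0, 0, 0, 0, 0, 0.5],
    [0, 0, 0, 0, 0, 0, 1],
    [0, 0, 0, 0, 0, 0, 1],
    [0, 0, 0, 0, 0, 0, 1],
    [0, 0, -0.2, 0, 0, 0, 1],
    [0, 0, -0.35, 0, 0, 0, 1],
    [0, 0, -0.35, 0, 0, 0, 0.5],
    [0, 0, 0, 0, 0, 0, 0.5],
  ],
)

```text
time: 10.4
tool_pos: [0.6424, -0.0444, 0.1582]
tcp_rot: [0.003, 0.766, 0.643, 0.003]
force: [1.2, 0.0, -0.8]
opening: 0.692
gripper_force: 0.0
```

```bash
python3 plan.py .6085 -.1728 .13 -64 .6085 -.1728 .041 -64 ; python3 plan.py .6085 -.1728 .12 -20
```

```text
t 10.4 tcp [ 0.6424 -0.0444  0.1582] psi -10.0 tilt [ 0.001  0.007 -1.   ] q [-0.07  0.48  0.1   1.18 -0.    1.68] open 0.692 F [ 1.2  0.  -0.8] grip 0.0
turn deg -54.0 az total 0.9 shift after turn x,y,z [-0.868  1.006  0.282]
turn deg 0.0 az total -0.0 shift after turn x,y,z [0.   0.   0.89]
t 10.4 tcp [ 0.6424 -0.0444  0.1582] psi -10.0 tilt [ 0.001  0.007 -1.   ] q [-0.07  0.48  0.1   1.18 -0.    1.68] open 0.692 F [ 1.2  0.  -0.8] grip 0.0
turn deg -10.0 az total 0.167 shift after turn x,y,z [-1.323  0.12   0.382]
```

Request:
carry_out(
  motion=[
    [-0.33, -0.028, 0, 0, 0, 0, 0.45],
    [-0.33, -0.028, 0, 0, 0, 0, 0.45],
    [-0.33, -0.028, 0.1, 0, 0, 0, 0.45],
    [-0.33, -0.028, 0.2, 0, 0, 0, 0.45],
    [0, 0, 0.3, 0, 0, 0, 0.45],
    [0, 0, 0.2, 0, 0, 0, 0.45],
    [0, 0, 0, 0, 0, 0, 0.45],
    [0, 0, 0, 0, 0, 0, 0.45],
  ],
)

```text
time: 11.2
tool_pos: [0.6059, -0.1722, 0.0732]
tcp_rot: [-0.0, 0.766, 0.643, -0.0]
force: [1.1, -1.0, 0.5]
opening: 0.446
gripper_force: 0.0
```

```bash
python3 plan.py .6085 -.1728 .041 -10
python3 - <<'E'
from h import *
s=snap('side'); im=s['image']
cv2.imwrite('pics/p5.png',cv2.resize(im[150:270,310:490],(750,500),interpolation=cv2.INTER_CUBIC))
E
```

```text
t 11.2 tcp [ 0.6059 -0.1722  0.0732] psi -10.0 tilt [-0.    -0.001 -1.   ] q [-0.28  0.52 -0.06  0.99 -0.    1.47] open 0.446 F [ 1.1 -1.   0.5] grip 0.0
turn deg 0.0 az total -0.0 shift after turn x,y,z [-0.002  0.026  0.322]
```

View pics/p5.png

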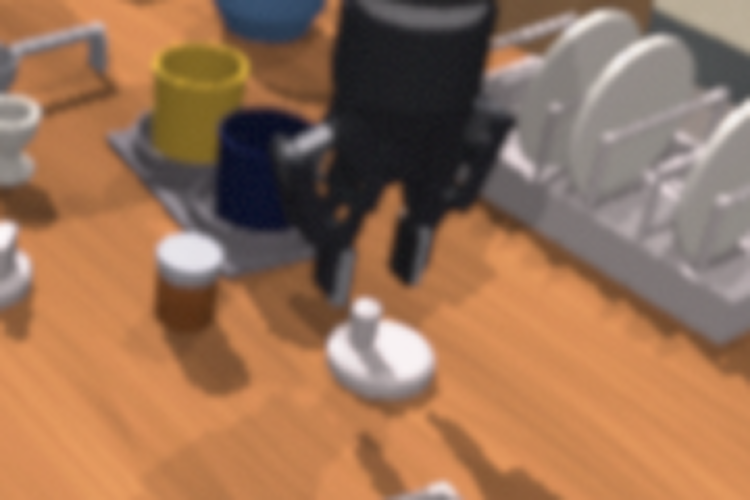

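Both cups stand in their wells, and the fingers straddle the round spout at crop (366,310). I'll grasp it.

Request:
carry_out(
  motion=[
    [0, 0.02, 0.16, 0, 0, 0, 0.45],
    [0, 0, 0.15, 0, 0, 0, 0.45],
    [0, 0, 0, 0, 0, 0, 0.45],
    [0, 0, 0, 0, 0, 0, 0],
    [0, 0, 0, 0, 0, 0, 0],
    [0, 0, 0, 0, 0, 0, 0],
    [0, 0, 0, 0, 0, 0, 0],
    [0, 0, 0, 0, 0, 0, 0],
  ],
)

```text
time: 12.05
tool_pos: [0.609, -0.1727, 0.0438]
tcp_rot: [0.001, 0.766, 0.643, 0.001]
force: [-0.5, 1.7, 5.6]
opening: 0.175
gripper_force: 29.8
```

```bash
python3 plan.py .6085 -.1728 .14 -10; python3 plan.py .5043 .343 .14 -10
```

```text
t 12.05 tcp [ 0.609  -0.1727  0.0438] psi -10.0 tilt [-0.     0.002 -1.   ] q [-0.28  0.55 -0.09  0.92  0.    1.47] open 0.175 F [-0.5  1.7  5.6] grip 29.8
turn deg -0.0 az total 0.0 shift after turn x,y,z [-0.001 -0.004 -0.962]
t 12.05 tcp [ 0.609  -0.1727  0.0438] psi -10.0 tilt [-0.     0.002 -1.   ] q [-0.28  0.55 -0.09  0.92  0.    1.47] open 0.175 F [-0.5  1.7  5.6] grip 29.8
turn deg -0.0 az total 0.0 shift after turn x,y,z [ 4.897 -1.926 -0.962]
```

Request:
carry_out(
  motion=[
    [0, 0, -0.2, 0, 0, 0, 0],
    [0, 0, -0.4, 0, 0, 0, 0],
    [0, 0, -0.4, 0, 0, 0, 0],
    [0.4, -0.15, -0.05, 0, 0, 0, 0],
    [0.4, -0.15, 0, 0, 0, 0, 0],
    [0.4, -0.15, 0, 0, 0, 0, 0],
    [0.4, -0.15, 0, 0, 0, 0, 0],
    [0.4, -0.15, 0, 0, 0, 0, 0],
    [0.4, -0.15, 0, 0, 0, 0, 0],
    [0.4, -0.15, 0, 0, 0, 0, 0],
    [0.4, -0.15, 0, 0, 0, 0, 0],
    [0.4, -0.15, 0, 0, 0, 0, 0],
  ],
)

```text
time: 13.25
tool_pos: [0.5372, 0.207, 0.1479]
tcp_rot: [0.0, 0.766, 0.643, 0.0]
force: [1.5, 0.5, -0.2]
opening: 0.166
gripper_force: 29.4
```

```bash
python3 plan.py .4911 .4243 .12 -10
```

```text
t 13.25 tcp [0.5372 0.207  0.1479] psi -10.0 tilt [ 0.     0.001 -1.   ] q [ 0.37  0.38 -0.1   1.1  -0.    2.11] open 0.166 F [ 1.5  0.5 -0.2] grip 29.4
turn deg 0.0 az total -0.0 shift after turn x,y,z [ 2.06  -0.831  0.279]
```

Request:
carry_out(
  motion=[
    [0.4, -0.165, 0, 0, 0, 0, 0],
    [0.4, -0.165, 0, 0, 0, 0, 0],
    [0.4, -0.165, 0, 0, 0, 0, 0],
    [0.4, -0.165, 0.1, 0, 0, 0, 0],
    [0.4, -0.165, 0.2, 0, 0, 0, 0],
    [0.06, -0.005, 0.2, 0, 0, 0, 0],
    [0, 0, 0.2, 0, 0, 0, 0],
    [0, 0, 0, 0, 0, 0, 0],
    [0, 0, 0, 0, 0, 0, 0],
  ],
)

```text
time: 14.15
tool_pos: [0.4917, 0.4225, 0.0777]
tcp_rot: [0.0, 0.766, 0.643, -0.0]
force: [0.4, 0.6, -0.2]
opening: 0.17
gripper_force: 29.4
```

```bash
python3 plan.py .4911 .4243 .050 -10;  python3 - <<'E'
from h import *
a=snap('side')['image'][110:200,190:330]; b=snap('top')['image'][170:260,130:270]
cv2.imwrite('pics/p6.png',np.hstack([cv2.resize(q,(400,257),interpolation=cv2.INTER_CUBIC) for q in(a,b)]))
E
```

```text
t 14.15 tcp [0.4917 0.4225 0.0777] psi -10.0 tilt [-0. -0. -1.] q [ 0.71  0.55 -0.    1.02 -0.    2.46] open 0.17 F [ 0.4  0.6 -0.2] grip 29.4
turn deg 0.0 az total -0.0 shift after turn x,y,z [ 0.017 -0.009  0.277]
```

View pics/p6.png

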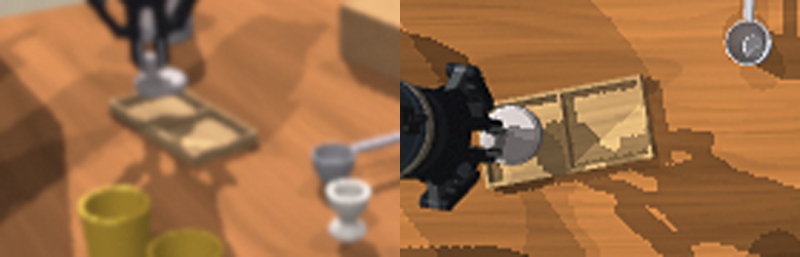

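Run:
```python
from h import *
s=snap('top')
f=lambda x,y:(130+(x-400)/2.857,170+y/2.857)
print(ray(s,*f(513,134),.047), proj(s,[.4964,.4135,.004]))
hsv=cv2.cvtColor(s['image'],cv2.COLOR_BGR2HSV); k=cv2.inRange(hsv,(0,0,110),(179,45,255)); q=np.zeros_like(k); q[195:235,150:190]=k[195:235,150:190]
c=max(cv2.findContours(q,0,1)[0],key=cv2.contourArea); (a,b),r=cv2.minEnclosingCircle(c); print(a,b,r,ray(s,a,b,.047))
```

```text
[0.49785597 0.40688581 0.047     ] [173.44974584 218.24644305]
169.5 213.5 9.192488670349121 [0.50725002 0.40716275 0.047     ]
```

Request:
carry_out(
  motion=[
    [0.04, 0, 0.14, 0, 0, 0, 0],
    [0, 0, 0.12, 0, 0, 0, 0],
    [0, 0, 0.03, 0, 0, 0, 0],
    [0, 0, 0.01, 0, 0, 0, 0],
    [0, 0, 0, 0, 0, 0, 0],
    [0, 0, 0, 0, 0, 0, 0],
  ],
)

```text
time: 14.9
tool_pos: [0.4921, 0.4263, 0.0478]
tcp_rot: [-0.0, 0.766, 0.643, -0.0]
force: [-2.8, -1.8, 11.8]
opening: 0.17
gripper_force: 30.5
```

```bash
python3 plan.py .4911 .4243 .050 -10
```

```text
t 14.9 tcp [0.4921 0.4263 0.0478] psi -10.0 tilt [-0. -0. -1.] q [ 0.71  0.58 -0.03  0.96  0.    2.46] open 0.17 F [-2.8 -1.8 11.8] grip 30.5
turn deg 0.0 az total -0.0 shift after turn x,y,z [-0.022 -0.007 -0.022]
```

Request:
carry_out(
  motion=[
    [0, 0, -0.01, 0, 0, 0, 0.45],
    [0, 0, 0, 0, 0, 0, 0.45],
    [0, 0, 0, 0, 0, 0, 0.45],
    [0, 0, -0.25, 0, 0, 0, 0.45],
    [0, 0, -0.35, 0, 0, 0, 0.45],
    [0, 0, -0.35, 0, 0, 0, 0.45],
    [-0.4, 0, 0, 0, 0, 0, 0.45],
    [-0.4, 0, 0, 0, 0, 0, 0.45],
    [-0.4, 0, 0, 0, 0, 0, 0.45],
    [-0.4, 0, 0, 0, 0, 0, 0.45],
    [-0.4, 0, 0, 0, 0, 0, 0.45],
    [0, 0, 0, 0, 0, 0, 0.45],
  ],
)

```text
time: 16.1
tool_pos: [0.456, 0.2257, 0.1431]
tcp_rot: [0.0, 0.767, 0.642, -0.001]
force: [-0.3, -0.1, 0.4]
opening: 0.45
gripper_force: 0.0
```

```bash
python3 plan.py .4747 -.0109 .10 -47;  python3 - <<'E'
from h import *
a=snap('side')['image'][110:200,190:330]; s=snap('top');b=s['image'][170:260,130:270]
cv2.imwrite('pics/p7.png',np.hstack([cv2.resize(q,(400,257),interpolation=cv2.INTER_CUBIC) for q in(a,b)]))
hsv=cv2.cvtColor(s['image'],cv2.COLOR_BGR2HSV); k=cv2.inRange(hsv,(0,0,110),(179,45,255)); q=np.zeros_like(k); q[195:238,150:192]=k[195:238,150:192]
c=max(cv2.findContours(q,0,1)[0],key=cv2.contourArea); (a,b),r=cv2.minEnclosingCircle(c); print(a,b,r,ray(s,a,b,.016))
E
```

```text
t 16.1 tcp [0.456  0.2257 0.1431] psi -10.2 tilt [-0.002 -0.001 -1.   ] q [ 0.46  0.28 -0.26  1.03 -0.    2.21] open 0.45 F [-0.3 -0.1  0.4] grip 0.0
turn deg -36.8 az total 0.614 shift after turn x,y,z [-1.477  1.858  0.431]Traceback (most recent call last):
  File "<stdin>", line 5, in <module>
ValueError: max() iterable argument is empty
```

View pics/p7.png

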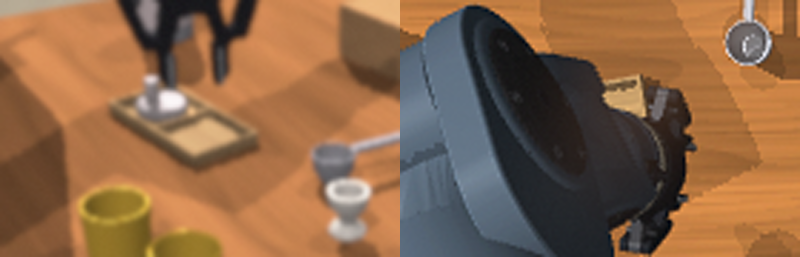

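The round lid sits in the left bay (side crop (160,100)). Next is the flat-spouted lid.

Request:
carry_out(
  motion=[
    [0, 0, 0, 0, 0, 0.123, 0.45],
    [0, 0, 0, 0, 0, 0.123, 0.45],
    [0, 0, 0, 0, 0, 0.123, 0.45],
    [0, 0, 0, 0, 0, 0.123, 0.45],
    [0, 0, 0, 0, 0, 0.123, 0.45],
    [-0.246, 0.31, 0, 0, 0, 0, 0.45],
    [-0.246, 0.31, 0, 0, 0, 0, 0.45],
    [-0.246, 0.31, 0, 0, 0, 0, 0.45],
    [-0.246, 0.31, 0, 0, 0, 0, 0.45],
    [-0.246, 0.31, 0.2, 0, 0, 0, 0.45],
    [-0.246, 0.31, 0.25, 0, 0, 0, 0.45],
    [0, 0, 0.2, 0, 0, 0, 0.45],
  ],
)

```text
time: 17.4
tool_pos: [0.4781, -0.0099, 0.0773]
tcp_rot: [0.001, 0.931, 0.366, 0.0]
force: [0.1, 0.8, -0.4]
opening: 0.449
gripper_force: 0.0
```

```bash
python3 plan.py .4747 -.0109 .042 -47;  python3 - <<'E'
from h import *
s=snap('top')
hsv=cv2.cvtColor(s['image'],cv2.COLOR_BGR2HSV); k=cv2.inRange(hsv,(0,0,110),(179,45,255)); q=np.zeros_like(k); q[195:238,150:192]=k[195:238,150:192]
c=max(cv2.findContours(q,0,1)[0],key=cv2.contourArea); (a,b),r=cv2.minEnclosingCircle(c); print(a,b,r,ray(s,a,b,.016))
a=snap('side')['image'][150:240,250:390];b=s['image'][170:260,130:270]
cv2.imwrite('pics/p8.png',np.hstack([cv2.resize(q,(400,257),interpolation=cv2.INTER_CUBIC) for q in(a,b)]))
E
```

```text
t 17.4 tcp [ 0.4781 -0.0099  0.0773] psi -47.1 tilt [-0.     0.001 -1.   ] q [-0.02  0.29 -0.44  0.84 -0.    2.37] open 0.449 F [ 0.1  0.8 -0.4] grip 0.0
turn deg 0.1 az total -0.001 shift after turn x,y,z [-0.032 -0.016  0.353]
171.70689392089844 217.29310607910156 10.410614013671875 [0.49852867 0.41363299 0.016     ]
```

View pics/p8.png

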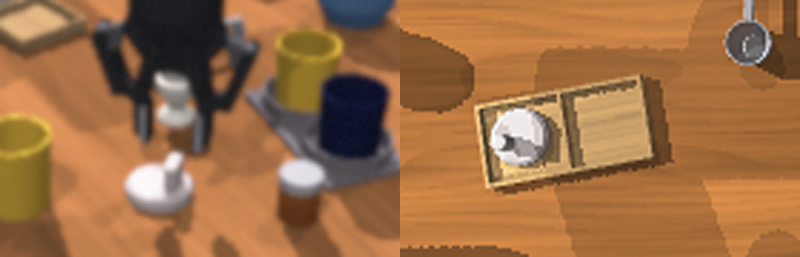

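The round lid is centred in its bay at (0.4985, 0.4136), and the fingers are over the flat spout. I'll descend and grip.

Request:
carry_out(
  motion=[
    [-0.025, -0.015, 0.18, 0, 0, 0, 0.45],
    [0, 0, 0.17, 0, 0, 0, 0.45],
    [0, 0, 0, 0, 0, 0, 0.45],
    [0, 0, 0, 0, 0, 0, 0],
    [0, 0, 0, 0, 0, 0, 0],
    [0, 0, 0, 0, 0, 0, 0],
    [0, 0, 0, 0, 0, 0, 0],
    [0, 0, 0, 0, 0, 0, 0],
  ],
)

```text
time: 18.3
tool_pos: [0.4751, -0.0072, 0.0445]
tcp_rot: [0.0, 0.93, 0.367, 0.001]
force: [0.5, 3.7, 5.9]
opening: 0.132
gripper_force: 31.5
```

```bash
python3 plan.py .5194 .3303 .13 -10
```

```text
t 18.3 tcp [ 0.4751 -0.0072  0.0445] psi -46.9 tilt [ 0.002  0.001 -1.   ] q [-0.02  0.33 -0.49  0.75  0.    2.37] open 0.132 F [0.5 3.7 5.9] grip 31.5
turn deg 36.9 az total -0.615 shift after turn x,y,z [ 3.4   -0.15  -0.855]
```

Request:
carry_out(
  motion=[
    [0, 0, -0.2, 0, 0, 0, 0],
    [0, 0, -0.35, 0, 0, -0.123, 0],
    [0, 0, -0.35, 0, 0, -0.123, 0],
    [0, 0, 0, 0, 0, -0.123, 0],
    [0, 0, 0, 0, 0, -0.123, 0],
    [0, 0, 0, 0, 0, -0.123, 0],
    [0.4, -0.015, 0, 0, 0, 0, 0],
    [0.4, -0.015, 0, 0, 0, 0, 0],
    [0.4, -0.015, 0, 0, 0, 0, 0],
    [0.4, -0.015, 0, 0, 0, 0, 0],
    [0.4, -0.015, 0, 0, 0, 0, 0],
    [0.4, -0.015, 0, 0, 0, 0, 0],
  ],
)

```text
time: 19.5
tool_pos: [0.507, 0.232, 0.1339]
tcp_rot: [0.0, 0.766, 0.643, 0.0]
force: [0.7, -1.2, -0.8]
opening: 0.131
gripper_force: 30.6
```

```bash
python3 plan.py .5214 .3304 .08 -10
```

```text
t 19.5 tcp [0.507  0.232  0.1339] psi -10.0 tilt [ 0.     0.001 -1.   ] q [ 0.43  0.36 -0.16  1.05 -0.    2.17] open 0.131 F [ 0.7 -1.2 -0.8] grip 30.6
turn deg 0.0 az total -0.0 shift after turn x,y,z [ 0.994 -0.029  0.539]
```

Request:
carry_out(
  motion=[
    [0.33, -0.01, 0, 0, 0, 0, 0],
    [0.33, -0.01, 0.1, 0, 0, 0, 0],
    [0.32, 0, 0.2, 0, 0, 0, 0],
    [0, 0, 0.24, 0, 0, 0, 0],
    [0, 0, 0, 0, 0, 0, 0],
    [0, 0, 0, 0, 0, 0, 0],
  ],
)

```text
time: 20.1
tool_pos: [0.5216, 0.3267, 0.0796]
tcp_rot: [0.0, 0.766, 0.643, -0.001]
force: [0.2, 0.3, -0.1]
opening: 0.129
gripper_force: 30.6
```

```bash
python3 plan.py .5214 .3304 .049 -10;  python3 - <<'E'
from h import *
s=snap('top')
a=snap('side')['image'][110:200,190:330];b=s['image'][170:260,130:270]
cv2.imwrite('pics/p9.png',np.hstack([cv2.resize(q,(400,257),interpolation=cv2.INTER_CUBIC) for q in(a,b)]))
E
```

```text
t 20.1 tcp [0.5216 0.3267 0.0796] psi -10.0 tilt [-0.001 -0.001 -1.   ] q [ 0.56  0.5  -0.09  0.99 -0.    2.31] open 0.129 F [ 0.2  0.3 -0.1] grip 30.6
turn deg 0.0 az total -0.0 shift after turn x,y,z [ 0.036 -0.009  0.306]
```

View pics/p9.png

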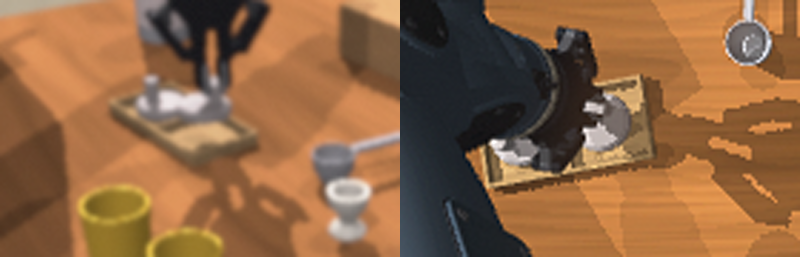

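Request:
carry_out(
  motion=[
    [0.06, 0, 0.14, 0, 0, 0, 0],
    [0, 0, 0.13, 0, 0, 0, 0],
    [0, 0, 0.03, 0, 0, 0, 0],
    [0, 0, 0.015, 0, 0, 0, 0],
    [0, 0, 0, 0, 0, 0, 0],
    [0, 0, 0, 0, 0, 0, 0],
  ],
)

```text
time: 20.8
tool_pos: [0.5226, 0.3327, 0.0485]
tcp_rot: [-0.0, 0.766, 0.643, -0.0]
force: [-4.3, -2.8, 14.3]
opening: 0.13
gripper_force: 32.4
```

```bash
python3 plan.py .5214 .3304 .049 -10
```

```text
t 20.8 tcp [0.5226 0.3327 0.0485] psi -10.0 tilt [-0. -0. -1.] q [ 0.57  0.53 -0.12  0.92  0.    2.31] open 0.13 F [-4.3 -2.8 14.3] grip 32.4
turn deg 0.0 az total -0.0 shift after turn x,y,z [-0.024 -0.008 -0.005]
```

Request:
carry_out(
  motion=[
    [0, 0, -0.01, 0, 0, 0, 0.45],
    [0, 0, 0, 0, 0, 0, 0.45],
    [0, 0, 0, 0, 0, 0, 0.45],
    [0, 0, -0.25, 0, 0, 0, 0.45],
    [0, 0, -0.35, 0, 0, 0, 0.45],
    [0, 0, -0.35, 0, 0, -0.136, 0.45],
    [0, 0, 0, 0, 0, -0.136, 0.45],
    [0, 0, 0, 0, 0, -0.136, 0.45],
    [0, 0, 0, 0, 0, -0.136, 0.45],
    [0, 0, 0, 0, 0, -0.136, 0.45],
    [0, 0, 0, 0, 0, -0.136, 0.45],
    [0, 0, 0, 0, 0, -0.136, 0.45],
  ],
)

```text
time: 22.0
tool_pos: [0.523, 0.333, 0.1434]
tcp_rot: [-0.0, 0.363, 0.932, -0.0]
force: [-0.3, -1.2, 0.4]
opening: 0.451
gripper_force: 0.0
```

Request:
carry_out(
  motion=[
    [0, 0, 0, 0, 0, -0.136, 0.45],
    [0, 0, 0, 0, 0, -0.136, 0.45],
    [0, 0, 0, 0, 0, -0.136, 0.45],
    [0, 0, 0, 0, 0, -0.136, 0.45],
    [0, 0, 0, 0, 0, -0.136, 0.45],
    [0, 0, 0, 0, 0, 0, 0.45],
  ],
)

```text
time: 22.6
tool_pos: [0.5229, 0.3329, 0.1434]
tcp_rot: [-0.0, 0.017, 1.0, -0.0]
force: [0.6, -0.3, -0.1]
opening: 0.447
gripper_force: 0.0
```

```bash
python3 plan.py .626 .182 .09 88
```

```text
t 22.6 tcp [0.5229 0.3329 0.1434] psi 88.0 tilt [ 0.001 -0.    -1.   ] q [ 0.57  0.45  0.02  1.13 -0.    0.6 ] open 0.447 F [ 0.6 -0.3 -0.1] grip 0.0
turn deg -0.0 az total 0.001 shift after turn x,y,z [-1.083 -1.473  0.534]
```

Request:
carry_out(
  motion=[
    [-0.27, -0.368, 0, 0, 0, 0, 0.45],
    [-0.27, -0.368, 0, 0, 0, 0, 0.45],
    [-0.27, -0.368, 0.1, 0, 0, 0, 0.45],
    [-0.27, -0.368, 0.2, 0, 0, 0, 0.45],
    [0, 0, 0.25, 0, 0, 0, 0.45],
    [0, 0, 0.1, 0, 0, 0, 0.45],
    [0, 0, 0, 0, 0, 0, 0.45],
  ],
)

```text
time: 23.3
tool_pos: [0.6243, 0.1819, 0.0771]
tcp_rot: [-0.002, 0.019, 1.0, -0.0]
force: [0.4, -0.1, 0.5]
opening: 0.451
gripper_force: 0.0
```

```bash
python3 plan.py .626 .182 .040 88;  python3 - <<'E'
from h import *
s=snap('top')
a=snap('side')['image'][120:210,250:390];b=s['image'][140:230,150:290]
cv2.imwrite('pics/p10.png',np.hstack([cv2.resize(q,(400,257),interpolation=cv2.INTER_CUBIC) for q in(a,b)]))
hsv=cv2.cvtColor(s['image'],cv2.COLOR_BGR2HSV); k=cv2.inRange(hsv,(0,0,110),(179,45,255)); q=np.zeros_like(k); q[195:238,150:225]=k[195:238,150:225]
for c in cv2.findContours(q,0,1)[0]:
  if cv2.contourArea(c)>80: (a,b),r=cv2.minEnclosingCircle(c); print(a,b,r,ray(s,a,b,.016))
E
```

```text
t 23.3 tcp [0.6243 0.1819 0.0771] psi 87.8 tilt [ 0.004 -0.001 -1.   ] q [0.28 0.55 0.01 1.03 0.   0.32] open 0.451 F [ 0.4 -0.1  0.5] grip 0.0
turn deg 0.2 az total -0.004 shift after turn x,y,z [-0.017  0.002  0.371]
```

View pics/p10.png

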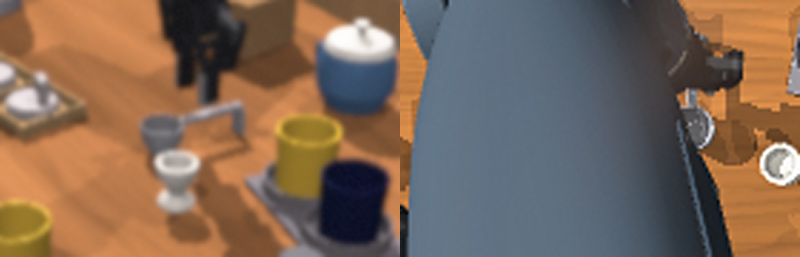

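The flat lid is in the right bay, and the fingers stand over the strainer handle, clear of the bowl. I'll grip.

Request:
carry_out(
  motion=[
    [-0.02, 0, 0.18, 0, 0, 0, 0.45],
    [0, 0, 0.18, 0, 0, 0, 0.45],
    [0, 0, 0, 0, 0, 0, 0.45],
    [0, 0, 0, 0, 0, 0, 0],
    [0, 0, 0, 0, 0, 0, 0],
    [0, 0, 0, 0, 0, 0, 0],
    [0, 0, 0, 0, 0, 0, 0],
    [0, 0, 0, 0, 0, 0, 0],
    [0, 0, 0, 0, 0, 0, 0],
  ],
  newtons=40,
)

```text
time: 24.3
tool_pos: [0.6282, 0.1824, 0.0444]
tcp_rot: [0.001, 0.018, 1.0, 0.001]
force: [-1.4, 0.5, 5.8]
opening: 0.102
gripper_force: 41.3
```

```bash
python3 plan.py .626 .182 .15 88
```

```text
t 24.3 tcp [0.6282 0.1824 0.0444] psi 87.9 tilt [-0.002  0.001 -1.   ] q [ 0.28  0.58 -0.03  0.95  0.    0.32] open 0.102 F [-1.4  0.5  5.8] grip 41.3
turn deg 0.1 az total -0.001 shift after turn x,y,z [ 0.022 -0.004 -1.056]
```

Request:
carry_out(
  motion=[
    [0, 0, -0.2, 0, 0, 0, 0],
    [0, 0, -0.35, 0, 0, 0, 0],
    [0, 0, -0.35, 0, 0, 0.1, 0],
    [0, 0, -0.15, 0, 0, 0.135, 0],
    [0, 0, 0, 0, 0, 0.135, 0],
    [0, 0, 0, 0, 0, 0.135, 0],
    [0, 0, 0, 0, 0, 0.135, 0],
    [0, 0, 0, 0, 0, 0.135, 0],
    [0, 0, 0, 0, 0, 0.135, 0],
    [0, 0, 0, 0, 0, 0.135, 0],
    [0, 0, 0, 0, 0, 0.135, 0],
    [0, 0, 0, 0, 0, 0.135, 0],
  ],
)

```text
time: 25.5
tool_pos: [0.6277, 0.1819, 0.1483]
tcp_rot: [0.0, 0.652, 0.759, 0.0]
force: [-0.0, -0.6, -0.8]
opening: 0.099
gripper_force: 40.4
```

Request:
carry_out(
  motion=[
    [0, 0, 0, 0, 0, 0.135, 0],
    [0, 0, 0, 0, 0, 0.135, 0],
    [0, 0, 0, 0, 0, 0, 0],
  ],
)

```text
time: 25.8
tool_pos: [0.6277, 0.1819, 0.1482]
tcp_rot: [0.0, 0.751, 0.661, 0.0]
force: [-0.4, 0.3, -0.0]
opening: 0.101
gripper_force: 40.4
```

```bash
python3 plan.py .517 -.357 .15 -7.5
```

```text
t 25.8 tcp [0.6277 0.1819 0.1482] psi -7.3 tilt [ 0.  0. -1.] q [ 0.28  0.51  0.12  1.18 -0.    1.98] open 0.101 F [-0.4  0.3 -0. ] grip 40.4
turn deg -0.2 az total 0.003 shift after turn x,y,z [-5.487 -0.394 -0.018]
```

Request:
carry_out(
  motion=[
    [-0.3, -0.03, 0, 0, 0, 0, 0],
    [-0.42, -0.033, 0, 0, 0, 0, 0],
    [-0.42, -0.033, 0, 0, 0, 0, 0],
    [-0.42, -0.033, 0, 0, 0, 0, 0],
    [-0.42, -0.033, 0, 0, 0, 0, 0],
    [-0.42, -0.033, 0, 0, 0, 0, 0],
    [-0.42, -0.033, 0, 0, 0, 0, 0],
    [-0.42, -0.033, 0, 0, 0, 0, 0],
    [-0.42, -0.033, 0, 0, 0, 0, 0],
    [-0.42, -0.033, 0, 0, 0, 0, 0],
    [-0.42, -0.033, 0, 0, 0, 0, 0],
    [-0.42, -0.033, 0, 0, 0, 0, 0],
  ],
)

```text
time: 27.0
tool_pos: [0.5265, -0.303, 0.1483]
tcp_rot: [0.0, 0.748, 0.663, 0.0]
force: [1.4, 0.8, -1.5]
opening: 0.103
gripper_force: 40.4
```

```bash
python3 plan.py .517 -.357 .08 -7.5
```

```text
t 27.0 tcp [ 0.5265 -0.303   0.1483] psi -6.9 tilt [-0.     0.001 -1.   ] q [-0.52  0.43 -0.01  1.13 -0.    1.17] open 0.103 F [ 1.4  0.8 -1.5] grip 40.4
turn deg -0.6 az total 0.01 shift after turn x,y,z [-0.548 -0.024  0.683]
```

Request:
carry_out(
  motion=[
    [-0.28, -0.01, 0.1, 0, 0, 0.005, 0],
    [-0.26, -0.01, 0.2, 0, 0, 0, 0],
    [0, 0, 0.25, 0, 0, 0, 0],
    [0, 0, 0.12, 0, 0, 0, 0],
    [0, 0, 0, 0, 0, 0, 0],
    [0, 0, 0, 0, 0, 0, 0],
  ],
)

```text
time: 27.6
tool_pos: [0.5186, -0.3542, 0.0816]
tcp_rot: [0.0, 0.751, 0.66, 0.0]
force: [0.0, -0.2, -0.4]
opening: 0.101
gripper_force: 40.4
```

```bash
python3 plan.py .517 -.357 .0485 -7.5;  python3 - <<'E'
from h import *
s=snap('top')
a=snap('side')['image'][220:350,350:500];b=s['image'][160:250,380:520]
cv2.imwrite('pics/p11.png',np.hstack([cv2.resize(q,(400,257),interpolation=cv2.INTER_CUBIC) for q in(a,b)]))
E
```

```text
t 27.6 tcp [ 0.5186 -0.3542  0.0816] psi -7.4 tilt [-0.  0. -1.] q [-0.6   0.51 -0.06  1.   -0.    1.1 ] open 0.101 F [ 0.  -0.2 -0.4] grip 40.4
turn deg -0.1 az total 0.002 shift after turn x,y,z [-0.03  -0.012  0.331]
```

View pics/p11.png

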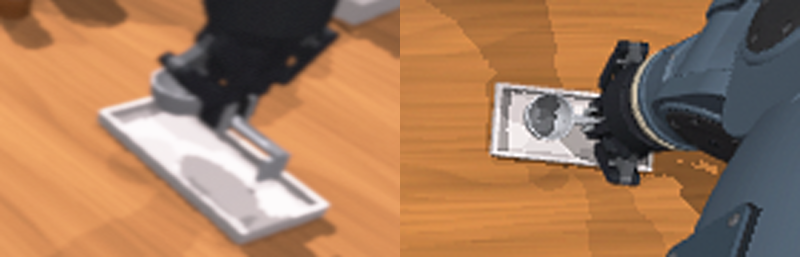

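The bowl is over the tray's left half (top crop (549,117)) and the handle runs along the tray. I'll lower it.

Request:
carry_out(
  motion=[
    [-0.04, -0.01, 0.15, 0, 0, 0, 0],
    [0, 0, 0.12, 0, 0, 0, 0],
    [0, 0, 0.04, 0, 0, 0, 0],
    [0, 0, 0.02, 0, 0, 0, 0],
    [0, 0, 0, 0, 0, 0, 0],
    [0, 0, 0, 0, 0, 0, 0],
  ],
)

```text
time: 28.3
tool_pos: [0.5169, -0.3582, 0.0485]
tcp_rot: [0.0, 0.752, 0.66, 0.0]
force: [-1.2, 2.0, 4.2]
opening: 0.108
gripper_force: 40.9
```

```bash
python3 plan.py .517 -.357 .0485 -7.5
```

```text
t 28.3 tcp [ 0.5169 -0.3582  0.0485] psi -7.5 tilt [-0.  0. -1.] q [-0.61  0.54 -0.1   0.93  0.    1.09] open 0.108 F [-1.2  2.   4.2] grip 40.9
turn deg -0.0 az total 0.001 shift after turn x,y,z [ 0.012 -0.    -0.   ]
```

Contact with the floor. I'll release, rise and swing clear.

Request:
carry_out(
  motion=[
    [0, 0, 0, 0, 0, 0, 0.45],
    [0, 0, 0, 0, 0, 0, 0.45],
    [0, 0, 0, 0, 0, 0, 0.45],
    [0, 0, -0.2, 0, 0, 0, 0.45],
    [0, 0, -0.35, 0, 0, 0, 0.45],
    [0, 0, -0.4, 0, 0, 0, 0.45],
    [0, 0, -0.4, 0, 0, 0, 0.45],
    [-0.25, -0.25, -0.2, 0, 0, 0, 0.45],
    [-0.25, -0.25, -0.2, 0, 0, 0, 0.45],
    [-0.25, -0.25, 0, 0, 0, 0, 0.45],
    [-0.25, -0.25, 0, 0, 0, 0, 0.45],
    [0, 0, 0, 0, 0, 0, 0.45],
  ],
)

```text
time: 29.5
tool_pos: [0.4016, -0.4467, 0.2232]
tcp_rot: [0.0, 0.753, 0.658, -0.001]
force: [0.1, -0.1, -0.2]
opening: 0.45
gripper_force: 0.0
```

```bash
python3 plan.py
python3 - <<'E'
from h import *
s=snap('top'); im=s['image']
cv2.imwrite('pics/p12.png',cv2.resize(im[130:300,145:485],(800,400),interpolation=cv2.INTER_CUBIC))
E
```

```text
t 29.5 tcp [ 0.4016 -0.4467  0.2232] psi -7.7 tilt [-0.001 -0.    -1.   ] q [-0.84  0.38  0.11  1.3  -0.    0.87] open 0.45 F [ 0.1 -0.1 -0.2] grip 0.0
```

View pics/p12.png

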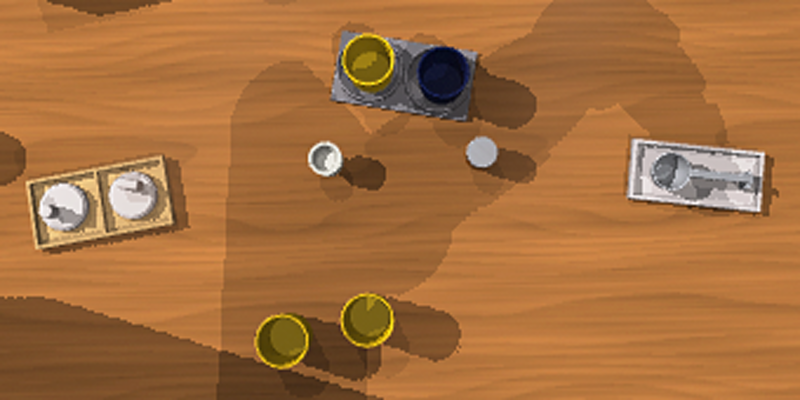

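All five things are in place: cups at (368,62) and (442,74), lids at (65,206) and (133,195), strainer from (670,172) to (752,182). I'll check these against the tolerances.

Run:
```python
from h import *
s=snap('top')
def c2p(x,y): return 145+(x+.5)/2.353-.5,130+(y+.5)/2.353-.5
def loc(n,x,y,z,c,h):
    p=ray(s,*c2p(x,y),z)[:2]-c; r=np.radians(h); Y=np.array([np.cos(r),np.sin(r)]); print(n,(p+c).round(4),'local x,y',(p@[Y[1],-Y[0]]).round(4),(p@Y).round(4))
loc('yel',368,62,.074,[.649,-.002],80);loc('navy',442,74,.074,[.649,-.002],80)
loc('round',65,206,.016,[.503,.373],99.3);loc('flat',133,195,.016,[.503,.373],99.3)
loc('bowl',670,172,.037,[.518,-.352],82.5);loc('hend',752,182,.038,[.518,-.352],82.5)
```

```text
yel [0.6531 0.04  ] local x,y -0.0033 0.042
navy [ 0.6369 -0.0451] local x,y -0.0044 -0.0445
round [0.4986 0.4118] local x,y 0.0019 0.039
flat [0.5099 0.3297] local x,y -0.0002 -0.0438
bowl [ 0.5204 -0.3127] local x,y -0.0028 0.0392
hend [ 0.5061 -0.4083] local x,y -0.0044 -0.0574
```

```bash
python3 -c "
from station import arm
print(arm.finish_job())"
```

```text
the job is handed in; nothing more can be done
None
```

I handed the job in at about 30 s: in the last top view both cups, both lids and the strainer measured within the position limits, and the jar and egg cup stood where they were; the hand-in returned no verdict.

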